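Rock the two tall fuses out of a sprung clip strip into the picking tray

TASK

For an order, take the two tall fuses out of the sprung clip strip, one at a time, and put them in the grey steel picking tray, behind its raised lip. A straight tug on a fuse lifts the whole strip off its bracket, so rock each one out end by end and keep the strip down; leave the two short fuses clipped in and do not knock over or push about the other stock.

Things in the scene. Friction and masses are not known exactly. Their poses are not given: they have to be found in the camera images.
- bracket: Fixed dark steel bracket carrying the clip strip; base 130 x 206 mm; z up. Origin on the table, 85 mm straight below the middle of the strip's face. The strip runs along the bracket's y; its face is tilted 0.50 rad. In the bracket's frame the fuses stand and come out along n = (-sin 0.5, 0, cos 0.5); up-slope is v = (cos 0.5, 0, sin 0.5).
- strip (a joint): Lift of the clip strip off its bracket along n, in m: 0 = seated, stop at 0.012. Springs and weight hold it down with about 17 N, plus 0.2 N per mm of lift; it springs back when let go. Strip: 72 mm across the slope, 190 mm long, aluminium rails and black spacers, four clips at 44 mm pitch.
- tall_1: Tall plug fuse, about 45 g, in a clip. White head 30 mm in x, 16 mm in y, from z = 1 to 37 mm; steel foot 24 x 10 mm down to z = -16 mm, with a round bead at each x end (to x = +-14.5 mm, at z = -11.5 mm). Origin in its middle, level with the strip's face; z = n, the way it comes out; x up-slope; y along the strip. Rails are flush with z = 0; leaf springs at x = +-20 mm stand 2 mm proud.
- tall_2: The second tall fuse, the same as tall_1. Any clip may hold it.
- short_1: Short plug fuse: as the tall ones but with a head only 12 mm high. Stays in its clip.
- short_2: The other short fuse, stays in its clip too.
- tray_floor (a point): Centre of the inner floor of the picking tray, a fixed grey sheet-steel tray on a wooden riser. Floor 25 mm above the table, inside 152 mm (its x) by 212 mm (its y); the lip all round is 4 mm thick and rises 41 mm above the floor (66 mm above the table). z up.
- can: Bystander: can, 60 mm in diameter, 70 mm tall, standing near the strip and tray.
- bearing: Bystander: steel bearing ring, 52 mm in diameter, 15 mm high, lying on the table.
- oil: Bystander: black plastic jar, 84 mm in diameter, 130 mm tall, standing at the back of the table.
- filter: Bystander: white canister, 76 mm in diameter, 91 mm tall, at the back.
- driver: Bystander: screwdriver lying on the table between the robot and the strip or tray.
- strip_face (a point): Middle of the strip's face; z = n, x = v, y along the strip. In each clip two sprung rollers, at x = +-15 mm, close over the beads of a fuse's foot. Passing one takes about 14 N, both at once 28 N. Turn a fuse 0.3 rad about y, either way, on the foot's bottom corner at one end: the other end's bead clicks past its roller after 5 mm of rise. Then 15 mm along n against the other roller frees it.

How it is judged (in metres and radians):
On the way:
1. one tall fuse lies in the tray, let go, while the other is still in its clip (((x of tall_1 in the frame of tray_floor between -0.076 and 0.076 m and y of tall_1 in the frame of tray_floor between -0.106 and 0.106 m and z of tall_1 in the frame of tray_floor between 0 and 0.04 m and contact force between the fingers and tall_1 below 0.1 N and distance of tall_2 from where it was at the start of the episode below 0.004 m) or (x of tall_2 in the frame of tray_floor between -0.076 and 0.076 m and y of tall_2 in the frame of tray_floor between -0.106 and 0.106 m and z of tall_2 in the frame of tray_floor between 0 and 0.04 m and contact force between the fingers and tall_2 below 0.1 N and distance of tall_1 from where it was at the start of the episode below 0.004 m))), for 0.1 s.
At the end, for the whole second after the job is handed in: Both tall fuses lie at rest in the tray: origin within 76 mm (tray x) and 106 mm (tray y) of the floor's centre and less than 40 mm above the floor; the strip is seated again (joint under 1 mm) and the two short fuses are within 4 mm of where they started (x of tall_1 in the frame of tray_floor between -0.076 and 0.076 m and y of tall_1 in the frame of tray_floor between -0.106 and 0.106 m and z of tall_1 in the frame of tray_floor between 0 and 0.04 m and x of tall_2 in the frame of tray_floor between -0.076 and 0.076 m and y of tall_2 in the frame of tray_floor between -0.106 and 0.106 m and z of tall_2 in the frame of tray_floor between 0 and 0.04 m and linear speed of each of tall_1, tall_2 below 0.02 m/s and value of joint strip below 0.001 m and distance of each of short_1, short_2 from where it was at the start of the episode below 0.004 m); the robot touches nothing.
It fails at once if the strip is pulled more than 4 mm off its bracket (value of joint strip above 0.004 m).
It fails at once if a short fuse is drawn more than 10 mm from its place (distance of any of short_1, short_2 from where it was at the start of the episode above 0.01 m).
It fails at once if other stock on the table is pushed more than 30 mm or knocked over (distance of any of can, bearing, oil, filter, driver from where it was at the start of the episode above 0.03 m or angle between any of can, bearing, oil, filter's own z axis and vertical above 0.5 rad).
It also fails if it takes over 72 s, if anything falls off the work surface, if the arm or the gripper's body presses on something with over 40 N, if the wrist force passes 120 N, or if a joint passes its speed limit or range.

ROBOT

A 6-joint arm with a two-finger parallel gripper is mounted at the origin on the work surface. World frame = base frame: x ahead of the robot, y to its left, z up, the work surface at z = 0. Lengths are in m, angles in degrees, forces in N, time in s.
With the tool pointing down it reaches from about 0.325 to 0.775 m from the base axis. Payload 5.5 kg.
Tool frame: the origin (TCP) lies on the centre line of the jaws, within the pads' length; the fingertips stand 11 mm ahead of it and the grasp point (between the pads) lies 8 mm behind it (env.tcp_to_tips is the distance from the TCP to the fingertips, in m); z points along the fingers, y is the direction in which the jaws open and shut (so a half turn about z gives the same grasp; the last joint's range is limited). The gripper opens to 85 mm and grips with 20 to 120 N. Pads are 22 mm wide; open, the fingers measure 114 mm over their backs; the gripper's body (76 mm by 85 mm) begins 54 mm behind the grasp point. The pads swing forward as they close: fully open they stand 13 mm farther back than shut.
Start: joints at [-76.759, 5.22, 70.514, -0, 104.267, -3.249], TCP at [0.17, -0.575, 0.21] pointing down, gripper open.
Joint ranges: [-164.24, 164.24], [-49.07, 125.15], [9.68, 141.18], [-86.29, 266.29], [3.28, 154.24], [-151.56, 151.56]. Speed limits (degrees/s): [147.25, 147.25, 172.46, 180, 180, 180].

INTERFACE

Orientations are given as [roll, pitch, yaw] about the fixed x, y, z axes, in that order (R = Rz(yaw) Ry(pitch) Rx(roll)).
In Python, from cell import env gives the robot as it stands.
- The arm moves only by the tool play_rows, never from a script. Its argument "steps" is text: rows parted by semicolons, each of 5 numbers parted by spaces: the shift along the tool's x, y, z in cm, then the turn about the tool's z in degrees, then the closure in counts, from 0 (fully open) to 255 (shut). A call has 1 to 12 rows; each row is the pose to reach, as a shift and turn from the pose commanded when the call began, along the tool's axes at that moment; what a row does not reach only later rows make up. A row lasts 1/8 s, in which the tool goes at most 62.5 mm and 10.7 degrees, less where a joint would pass 70% of its speed; a pose out of reach is approached as far as the arm can. A call with a gripper value outside its range is refused whole. The fingers move at their own pace and stop on an object; "grip_force" is the grip in N (left out, the last holds). Time passes only in rows, so rows that repeat a pose let the fingers close. It gives the time, the measured TCP pose, the force and the opening at its end, in the units of the state.
- env.state(): the state, without advancing time (a new reading comes with each control period).
- env.capture(name): name is "scene" or "top" or "wrist"; returns a dict with "image" (400x640x3 uint8, red, green, blue), "depth" (400x640 float32, m along the optical axis (not along the pixel's ray), 0 where there is no reading), "vfov" (degrees; the focal length in pixels is half the picture's height over the tangent of half this angle, whatever the lens; pixels are square), "cx", "cy" (the principal point, pixels), "R" (3x3) and "t" (3): a world point X has camera coordinates R X + t. Camera axes: x right, y down, z forward; pixel columns grow to the right and rows downward; lengths in m; the calibration is good to about 2 mm. A picture is of the moment at which its call begins.
- env.hand_in(): hands the job in, once; it reports no verdict.
Trained networks look in the newest picture that a camera, given by its name, has taken for a name from the list of things; names that differ only in an ending like _2 or _b are one class to them, and where a whole thing is asked for, a point or a joint stands for the part that bears it (a point fixed in the world has none). Each returns a list of dicts, best first, with "p" (0 to 1); they miss things now and then, are a little off and sometimes report something else, mostly with a low value. They report only what shows in the picture. A call takes as long as a camera call.
- env.recognise(camera, query): "box" ([left, top, right, bottom] in pixels, round what is visible of it).
The state is a dict: "time": time; "q": joint angles; "joint_vel": joint speeds; "effort": joint torques, N m; "tool_pos": TCP position; "tool_rot": TCP orientation; "force": force on the tool from outside, world axes, zero at the start; "wrist_torque": the same for the moment, N m; "finger_gap": finger opening in m.
Only numpy, scipy, OpenCV 4.12 (cv2) and the standard library are available. Lean on these libraries where they do the work, as an engineer would, in place of code of your own. Each camera call takes 0.05 s, during which the arm holds its last target.

## Working session

There is one attempt and no reset: what is moved stays moved. The work goes in short steps, Python scripts to look and compute and a tool call to move; the robot and the scene stay as the last step left them, time stands still between calls to the robot, and variables do not carry over. Pictures are saved under pics/ and viewed, and the job is handed in when it is done.

Besides the shell and the picture viewer there is one more tool, called after "Request:" as name(argument=value, ...) on one line, values as JSON. play_rows: Moves the arm, as the interface text tells. Its arguments: {"type":"object","properties":{"steps":{"type":"string"},"grip_force":{"type":"number"}},"required":["steps"]}

```bash
ls -la; mkdir -p pics
python3 - <<'E'
from cell import env
import cv2,pickle
s=env.state(); print(s)
d={}
for c in ("scene","top","wrist"):
    k=env.capture(c); d[c]=k
    cv2.imwrite(f"pics/{c}0.png",k["image"][:,:,::-1])
    print(c,k["vfov"],k["cx"],k["cy"],k["R"],k["t"])
    for n in ("tall_1","short_1","strip","bracket","can","driver","bearing","oil","filter","tray_floor"):
        try: print(n,[(r["box"],r["p"]) for r in env.recognise(c,n)][:5])
        except Exception as e: print(n,e)
pickle.dump(d,open("d0.pkl","wb"))
E
```

```text
total 12
drwxr-xr-x  3 agent agent 4096 Dec  7 14:16 .
drwxr-xr-x 23 root  root  4096 Dec  7 14:16 ..
drwxr-xr-x  2 agent agent 4096 Dec  7 14:16 pics
{'time': 0.0, 'q': array([-7.67587058e+01,  5.26347163e+00,  7.05832096e+01,  4.80704524e-04,
        1.04268927e+02, -3.24801665e+00]), 'joint_vel': array([-0.00767729, -0.06396958, -0.03066754,  0.05159211, -0.07215275,
       -0.01625874]), 'effort': array([ 3.30588455e-04, -4.58730447e+01, -4.18025136e+01,  7.18559761e-06,
        1.16241901e-02,  7.26001392e-07]), 'tool_pos': array([ 0.17023073, -0.57498631,  0.20923404]), 'tool_rot': array([-1.79884604e+02, -7.01552050e-03,  1.64894218e+01]), 'force': array([0.21042938, 0.09422763, 0.39070228]), 'wrist_torque': array([0.02218958, 0.02407062, 0.03098783]), 'finger_gap': 0.08531000825862808}
scene 57.44874207190144 321.87829341716434 200.1173502044506 [[-0.42039499  0.90726924  0.01142751]
 [ 0.70153887  0.33300284 -0.63004153]
 [-0.57542269 -0.25684945 -0.77647736]] [ 0.24568948 -0.35172243  1.18928548]
tall_1 [([423.4, 222.0, 440.1, 243.9], 0.74), ([406.6, 211.1, 419.1, 231.1], 0
[... 966 characters left out ...]
[([116.7, 159.0, 252.1, 247.5], 0.87)]
can [([285.7, 282.3, 322.1, 320.1], 0.95)]
driver [([343.5, 293.5, 448.1, 319.0], 0.66)]
bearing [([207.4, 293.3, 234.9, 323.9], 0.91)]
oil [([360.0, 59.0, 416.4, 121.2], 0.77)]
filter [([211.5, 77.1, 261.2, 126.7], 0.69)]
tray_floor [([345.3, 139.0, 478.3, 244.5], 0.97), ([123.6, 169.1, 238.3, 230.9], 0.53)]
wrist 58.6610917521222 310.502096668876 198.48339296451041 [[ 2.84217763e-01 -9.58759544e-01 -6.32524502e-04]
 [-9.21195146e-01 -2.73264794e-01  2.76994324e-01]
 [-2.65743798e-01 -7.81440285e-02 -9.60871346e-01]] [-0.59945252 -0.03576883  0.37820672]
tall_1 []
short_1 []
strip []
bracket []
can []
driver []
bearing []
oil []
filter []
tray_floor []
```

Run:
```python
import cv2
im=cv2.imread("pics/top0.png"); cv2.imwrite("pics/top0z.png",cv2.resize(im[140:340,100:300],None,fx=3,fy=3,interpolation=cv2.INTER_CUBIC))
im=cv2.imread("pics/scene0.png"); cv2.imwrite("pics/scene0z.png",cv2.resize(im[190:310,340:490],None,fx=5,fy=5,interpolation=cv2.INTER_CUBIC))
```

```text
(no output)
```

View pics/top0.png

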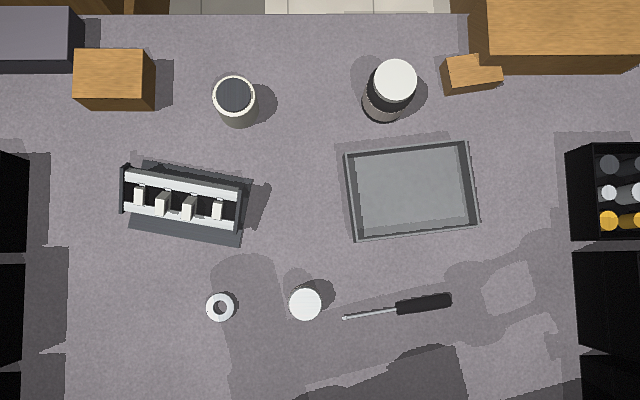

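View pics/scene0.png

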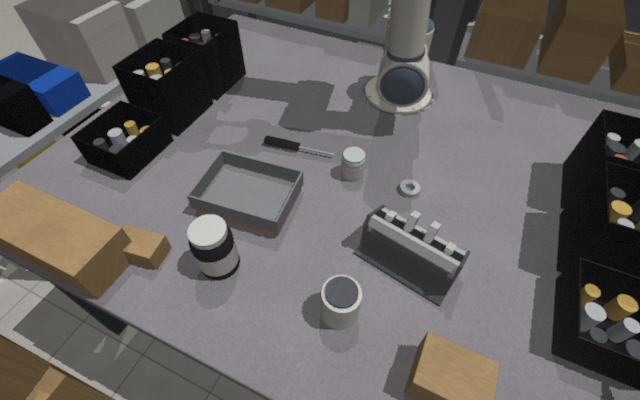

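```bash
ls pics
```

```text
scene0.png
scene0z.png
top0.png
top0z.png
wrist0.png
```

View pics/top0z.png

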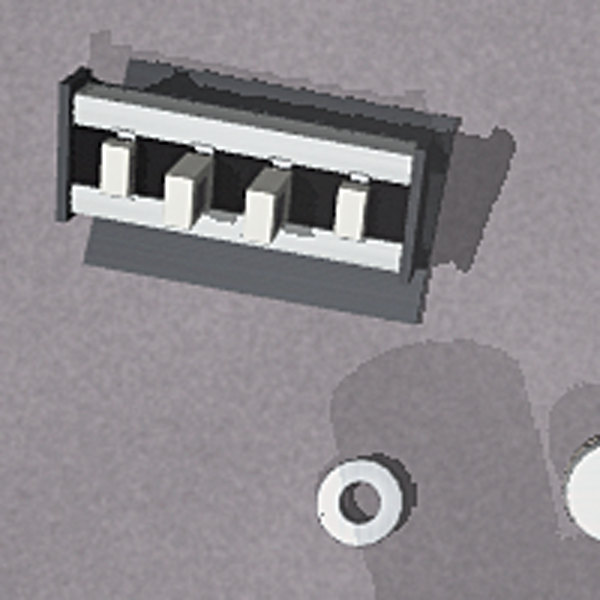

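View pics/scene0z.png

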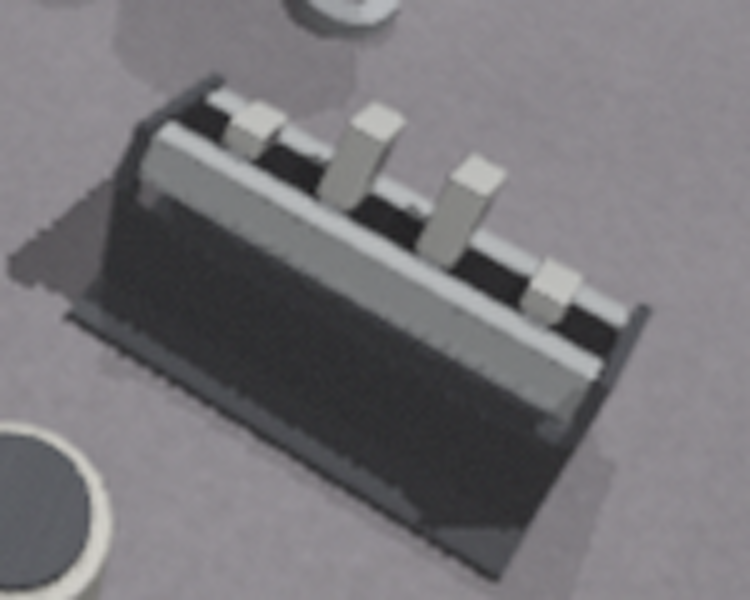

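The four heads sit in the strip (top image, columns about 138, 162, 188 and 217). The shorts are at the ends and the talls are in the middle two clips. The tray is at about (412,192), and the can and bearing are in front. Next I'll get metric poses from depth.

```bash
cat > h.py <<'E'
import numpy as np,cv2,pickle
def cloud(k):
    h,w=k["depth"].shape; f=h/2/np.tan(np.radians(k["vfov"])/2)
    u,v=np.meshgrid(np.arange(w),np.arange(h)); z=k["depth"]
    P=np.stack([(u-k["cx"])/f*z,(v-k["cy"])/f*z,z],-1)
    W=(P-k["t"])@k["R"]
    W[z==0]=np.nan
    return W
def proj(k,X):
    f=k["depth"].shape[0]/2/np.tan(np.radians(k["vfov"])/2)
    c=np.asarray(X)@k["R"].T+k["t"]
    return np.stack([c[...,0]/c[...,2]*f+k["cx"],c[...,1]/c[...,2]*f+k["cy"]],-1)
E
python3 - <<'E'
from h import *
d=pickle.load(open("d0.pkl","rb"))
for c in("top","scene"):
    k=d[c];W=cloud(k);im=k["image"].astype(int)
    def box(b): return W[int(b[1]):int(b[3])+1,int(b[0]):int(b[2])+1], im[int(b[1]):int(b[3])+1,int(b[0]):int(b[2])+1]
    B={"top":dict(t1=[179.8,197.5,196.2,222.7],t2=[155.4,194,170.2,216.9],s1=[131.5,183.9,144.5,205.8],s2=[212.7,203,222.9,220.1],can=[285,282,322,320],bear=[207,293,235,324],oil=[360,59,416,121],filt=[211,77,261,127],driver=[343,293,448,319],tray=[345,139,478,244]),
       "scene":dict(t1=[423.4,222,440.1,243.9],t2=[406.6,211,419,231],s1=[382,211,399.6,222.7],s2=[443,242,453,255],can=[341,148,367,181],tray=[186,149,300,238])}[c]
    for n,b in B.items():
        w,i=box(b); p=w.reshape(-1,3); p=p[~np.isnan(p[:,0])]
        zt=np.percentile(p[:,2],97); t=p[p[:,2]>zt-.006]
        print(c,n,"zmax",zt.round(4),"mean",t.mean(0).round(4),"min",t.min(0).round(3),"max",t.max(0).round(3),len(t))
E
```

```text
top t1 zmax 0.1223 mean [0.5602 0.1881 0.1199] min [0.548 0.179 0.116] max [0.569 0.197 0.125] 108
top t2 zmax 0.1233 mean [0.5705 0.2308 0.1207] min [0.56  0.222 0.117] max [0.578 0.239 0.126] 86
top s1 zmax 0.1021 mean [0.5912 0.2709 0.0995] min [0.58  0.263 0.096] max [0.605 0.279 0.104] 87
top s2 zmax 0.1026 mean [0.5627 0.1425 0.0995] min [0.552 0.134 0.097] max [0.569 0.151 0.104] 77
top can zmax 0.0713 mean [ 0.3974 -0.      0.069 ] min [ 0.37  -0.028  0.065] max [0.424 0.027 0.073] 837
top bear zmax 0.0164 mean [0.3905 0.1511 0.0138] min [0.366 0.126 0.01 ] max [0.415 0.175 0.018] 505
top oil zmax 0.1313 mean [ 0.7666 -0.1566  0.1293] min [ 0.731 -0.192  0.125] max [ 0.803 -0.121  0.134] 1437
top filt zmax 0.0923 mean [0.7566 0.1168 0.0902] min [0.723 0.084 0.086] max [0.787 0.149 0.095] 969
top driver zmax 0.0255 mean [ 0.3867 -0.2135  0.0233] min [ 0.37 -0.26  0.02] max [ 0.402 -0.166  0.029] 573
top tray zmax 0.0655 mean [ 0.5941 -0.1962  0.0647] min [ 0.5   -0.308  0.059] max [ 0.68  -0.076  0.07 ] 1152
scene t1 zmax 0.1217 mean [0.5746 0.2317 0.1197] min [0.564 0.223 0.116] max [0.582 0.24  0.125] 60
scene t2 zmax 0.1221 mean [0.5654 0.1885 0.1194] min [0.555 0.18  0.116] max [0.573 0.196 0.123] 53
scene s1 zmax 0.1009 mean [0.5706 0.1425 0.0981] min [0.555 0.134 0.095] max [0.59  0.151 0.102] 62
scene s2 zmax 0.1023 mean [0.5949 0.2716 0.0995] min [0.584 0.264 0.096] max [0.611 0.28  0.104] 51
scene can zmax 0.0693 mean [0.4015 0.0005 0.0678] min [ 0.373 -0.027  0.064] max [0.428 0.027 0.071] 270
scene tray zmax 0.1287 mean [ 0.7654 -0.1577  0.1283] min [ 0.733 -0.193  0.123] max [ 0.8   -0.12   0.131] 798
```

```bash
cat > fit.py <<'E'
from h import *
from scipy.optimize import least_squares
A=0.5
def frame(p):
    x,y,yaw=p; c,s=np.cos(yaw),np.sin(yaw)
    Rz=np.array([[c,-s,0],[s,c,0],[0,0,1]])
    v=np.array([np.cos(A),0,np.sin(A)]);n=np.array([-np.sin(A),0,np.cos(A)])
    return Rz@np.stack([v,[0,1,0],n],1), np.array([x,y,.085])
def sdf(q,c,h):
    a=np.abs(q-c)-h
    return np.linalg.norm(np.maximum(a,0),axis=1)+np.minimum(a.max(1),0)
S=[-.066,-.022,.022,.066];H=[.012,.037,.037,.012]
def fit(P,p0,off=True):
    def res(p,P):
        R,o=frame(p[:3]); q=(P-p[3:].sum()*np.array([0,0,1])-o)@R
        ds=[np.abs(sdf(q,np.array([0,s,(h+.001)/2]),np.array([.015,.008,(h-.001)/2]))) for s,h in zip(S,H)]
        return np.min(ds,0)
    p=np.r_[p0,0.]
    for it in range(4):
        R,o=frame(p[:3]); q=(P-o)@R
        m=(q[:,2]>.0045)&(q[:,2]<.045)&(np.abs(q[:,0])<.025)&(np.abs(q[:,1])<.09)
        r=least_squares(res,p,args=(P[m],),loss="soft_l1",f_scale=.002); p=r.x
    return p,m.sum(),np.median(res(p,P[m]))
E
python3 - <<'E'
from fit import *
d=pickle.load(open("d0.pkl","rb"))
for c in("top","scene"):
    P=cloud(d[c]).reshape(-1,3);P=P[~np.isnan(P[:,0])]
    P=P[(abs(P[:,0]-.57)<.1)&(abs(P[:,1]-.2)<.15)]
    p,n,r=fit(P,[.588,.208,np.arctan2(.0285,.1285)*1]); print(c,p,np.degrees(p[2]),n,r)
    p,n,r=fit(P,[.588,.208,-np.arctan2(.0285,.1285)]); print(c,p,np.degrees(p[2]),n,r)
# tray
W=cloud(d["top"])[130:255,335:490].reshape(-1,3)
W=W[~np.isnan(W[:,0])]; t=W[(W[:,2]>.06)&(W[:,2]<.07)]
print(cv2.minAreaRect((t[:,:2]*1000).astype(np.float32)))
E
```

```text
top [ 0.57946083  0.20628671 -0.16626184  0.00261424] -9.526101692631709 1414 0.001818058895386997
top [ 5.74220697e-01  2.08327196e-01 -2.03692894e-01 -4.16528918e-04] -11.670743160584557 1011 0.0005988052329884176
scene [ 5.76994978e-01  2.06996739e-01 -1.33969849e-01 -2.55480993e-04] -7.675906904866534 668 0.001600329591271342
scene [ 0.57572812  0.20839076 -0.19664788 -0.00093182] -11.267093703670959 535 0.0005348509971919383
((591.17431640625, -192.16006469726562), (160.4443817138672, 221.3727264404297), 5.883859634399414)
```

Request:
play_rows(steps="6 -6 0 0 170;12 -12 0 0 170;16 -17 0 5 170;20 -22 0 10 170;25 -27 0 15 170;29 -31 0 20 170;33 -36 0 25 170;37 -40 0 28 170;41 -45 0 28 170;46 -50 0 28 170;50 -54 0 28 170;54 -58.6 0 28 170", grip_force=30)

```text
time: 3.15
tool_pos: [0.5018, 0.0995, 0.2107]
tool_rot: [-180.0, -0.1, -11.5]
force: [0.2, -0.8, 0.1]
finger_gap: 0.0284
```

Request:
play_rows(steps="1.2 -5 1 0 170;2.5 -9.95 2 0 170;2.5 -9.95 2 0 170;2.5 -9.95 2 0 170")

```text
time: 3.65
tool_pos: [0.5454, 0.1898, 0.1903]
tool_rot: [180.0, 0.0, -11.5]
force: [-0.6, -1.3, 0.2]
finger_gap: 0.0284
```

Run:
```python
from cell import env
from fit import *
print(env.state()["tool_pos"],env.state()["tool_rot"])
k=env.capture("wrist"); pickle.dump(k,open("w1.pkl","wb"))
cv2.imwrite("pics/w1.png",k["image"][:,:,::-1])
P=cloud(k).reshape(-1,3);P=P[~np.isnan(P[:,0])]
P=P[(abs(P[:,0]-.57)<.1)&(abs(P[:,1]-.2)<.15)&(P[:,2]<.14)]
p,n,r=fit(P,[.575,.208,-.2]); print(p,np.degrees(p[2]),n,r)
```

```text
[0.54538879 0.18975936 0.19030753] [ 1.79965702e+02  1.85809457e-02 -1.14882218e+01]
[ 5.73702610e-01  2.09208998e-01 -2.00314727e-01 -5.15617495e-04] -11.47718842231968 4696 0.00035230725940422255
```

View pics/w1.png

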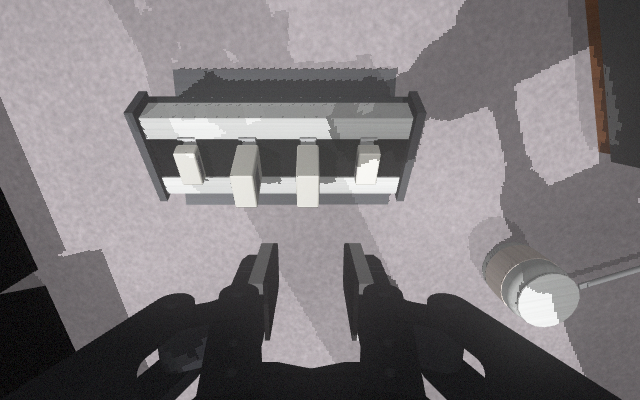

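Request:
play_rows(steps="1.1 -0.25 0 0 170;1.1 -0.25 2 0 170;1.1 -0.25 4 0 170;1.1 -0.25 5.3 0 170;1.1 -0.25 5.3 0 170")

```text
time: 4.32
tool_pos: [0.5557, 0.1898, 0.135]
tool_rot: [179.9, 0.2, -11.5]
force: [0.2, -0.4, 0.7]
finger_gap: 0.0285
```

Run:
```python
from cell import env
from fit import *
print(env.state()["tool_pos"],env.state()["tool_rot"])
k=env.capture("wrist"); pickle.dump(k,open("w2.pkl","wb"))
cv2.imwrite("pics/w2.png",k["image"][:,:,::-1])
P=cloud(k).reshape(-1,3);P=P[~np.isnan(P[:,0])]
P=P[(abs(P[:,0]-.57)<.1)&(abs(P[:,1]-.2)<.15)&(P[:,2]<.13)]
p,n,r=fit(P,[.574,.209,-.2]); print(p,np.degrees(p[2]),n,r)
```

```text
[0.55568864 0.18983659 0.13500179] [179.90116384   0.19333265 -11.51264463]
[ 5.73777894e-01  2.09191496e-01 -2.00281891e-01 -5.22101975e-04] -11.475307044160324 7319 0.00035619025462479796
```

View pics/w2.png

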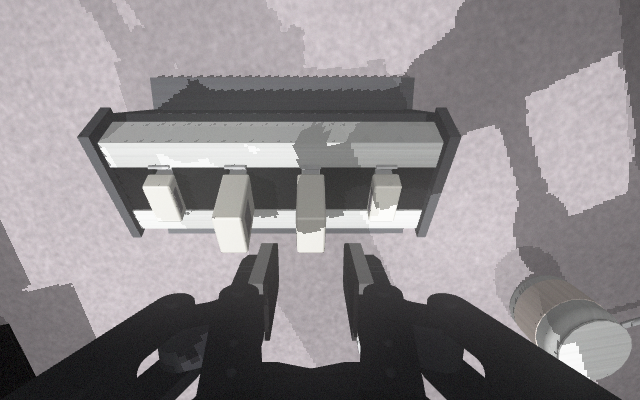

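Request:
play_rows(steps="0 0 1.2 0 170;0 0 2.4 0 170;0 0 3.35 0 170;0 0 3.35 0 170;0 0 3.35 0 225;0 0 3.35 0 225;0 0 3.35 0 225;0 0 3.35 0 225", grip_force=20)

```text
time: 5.38
tool_pos: [0.5569, 0.1902, 0.1041]
tool_rot: [-180.0, -0.0, -11.5]
force: [0.1, 0.6, 0.1]
finger_gap: 0.01
```

Run:
```python
from cell import env
from fit import *
print(env.state()["tool_pos"],env.state()["finger_gap"],env.state()["force"])
k=env.capture("wrist"); pickle.dump(k,open("w3.pkl","wb"))
cv2.imwrite("pics/w3.png",k["image"][:,:,::-1])
k=env.capture("scene"); 
cv2.imwrite("pics/s3.png",cv2.resize(k["image"][150:310,340:500,::-1],None,fx=4,fy=4,interpolation=cv2.INTER_CUBIC)[:600])
```

```text
[0.55689599 0.19018292 0.10412889] 0.010030825639445103 [0.06102663 0.6321905  0.14498213]
```

View pics/w3.png

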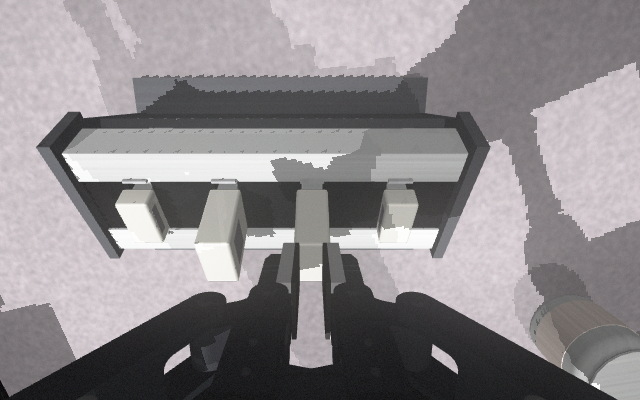

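View pics/s3.png

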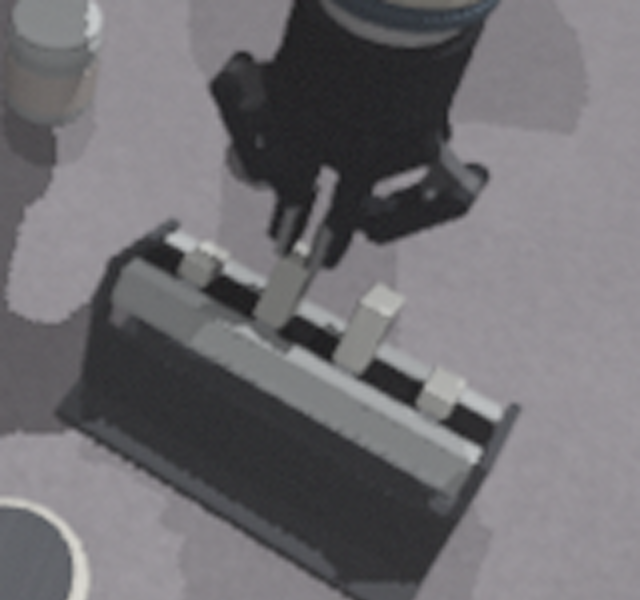

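Run:
```python
from fit import *
k=pickle.load(open("w3.pkl","rb"));W=cloud(k)
for r in (200,230,240,250,265,280,300,320,335,345):
    print(r,[(c,*(W[r,c]*1000).round(0).astype(int).tolist()) if not np.isnan(W[r,c,0]) else None for c in (284,292,300,312,324,332,338)])
P=W.reshape(-1,3);P=P[~np.isnan(P[:,0])]
P=P[(abs(P[:,0]-.57)<.1)&(abs(P[:,1]-.2)<.15)&(P[:,2]<.13)]
p,n,r=fit(P,[.574,.209,-.2]); print(p,np.degrees(p[2]),n,r)
c=k["image"][150:380,220:400,::-1];cv2.imwrite("pics/w3z.png",cv2.resize(c,None,fx=2.6,fy=2.6,interpolation=cv2.INTER_CUBIC))
```

```text
200 [(284, 577, 201, 85), (292, 576, 197, 85), (300, 579, 191, 100), (312, 578, 186, 100), (324, 577, 180, 100), (332, 572, 176, 85), (338, 571, 173, 84)]
230 [(284, 556, 206, 75), (292, 556, 202, 76), (300, 570, 193, 116), (312, 569, 188, 116), (324, 568, 182, 117), (332, 551, 179, 75), (338, 550, 176, 75)]
240 [(284, 548, 209, 70), (292, 548, 204, 71), (300, 567, 193, 122), (312, 566, 188, 121), (324, 565, 183, 122), (332, 543, 181, 71), (338, 542, 177, 70)]
250 [(284, 570, 199, 135), (292, 569, 196, 136), (300, 563, 194, 122), (312, 561, 189, 121), (324, 566, 183, 135), (332, 567, 180, 136), (338, 565, 178, 135)]
265 [(284, 570, 198, 149), (292, 570, 195, 150), (300, 553, 197, 116), (312, 552, 191, 117), (324, 566, 184, 148), (332, 567, 181, 149), (338, 566, 179, 149)]
280 [(284, 570, 197, 160), (292, 569, 195, 160), (300, 542, 199, 109), (312, 541, 193, 110), (324, 560, 185, 146), (332, 567, 181, 160), (338, 566, 180, 159)]
300 [(284, 570, 196, 173), (292, 563, 196, 162), (300, 464, 219, -1), (312, 462, 209, -1), (324, 554, 186, 150), (332, 563, 182, 166), (338, 567, 180, 173)]
320 [(284, 571, 195, 184), (292, 555, 198, 162), (300, 445, 223, 0), (312, 442, 213, -2), (324, 546, 188, 151), (332, 558, 184, 169), (338, 571, 181, 188)]
335 [(284, 568, 196, 186), (292, 549, 199, 161), (300, 429, 226, -2), (312, 428, 216, -1), (324, 425, 205, -1), (332, 553, 185, 169), (338, 567, 182, 189)]
345 [(284, 565, 196, 187), (292, 421, 235, -1), (300, 420, 228, 0), (312, 417, 218, -1), (324, 416, 207, 0), (332, 549, 185, 169), (338, 565, 182, 190)]
[ 5.73790948e-01  2.09187064e-01 -2.00708859e-01 -4.24721322e-04] -11.49977052025317 9686 0.000346221817851872
```

View pics/w3z.png

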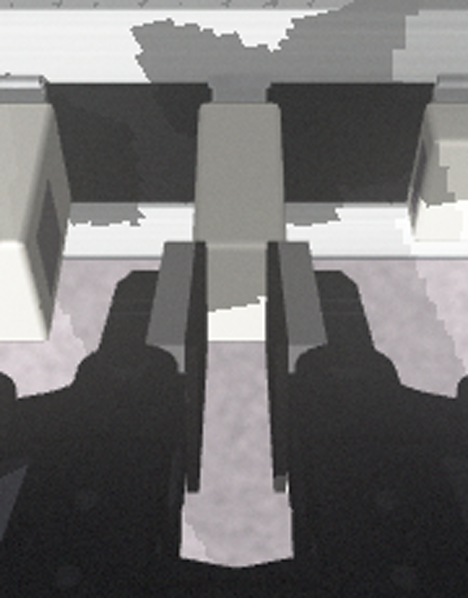

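Run:
```python
from cell import env
from fit import *
print(env.tcp_to_tips, [a for a in dir(env) if a[0]!='_'])
for f in("w1","w2","w3"):
    k=pickle.load(open(f+".pkl","rb"));W=cloud(k); C=-k["R"].T@k["t"]
    print(f,"cam",C, [ (W[r,c]*1000).round().tolist() for r,c in ((246,270),(246,284),(244,295),(250,270))])
k=pickle.load(open("w3.pkl","rb"));print(k["depth"][236:262:2,290].round(3),k["depth"][280,270:300:3].round(3))
```

```text
0.011 ['MotionError', 'capture', 'hand_in', 'recognise', 'state', 'tcp_to_tips']
w1 cam [0.61455949 0.17639294 0.35284389] [[560.0, 204.0, 218.0], [468.0, 235.0, -0.0], [468.0, 223.0, -1.0], [559.0, 204.0, 221.0]]
w2 cam [0.62538614 0.17651963 0.29733448] [[570.0, 205.0, 162.0], [501.0, 226.0, -1.0], [501.0, 216.0, -1.0], [570.0, 204.0, 166.0]]
w3 cam [0.62592443 0.17668147 0.26670205] [[545.0, 218.0, 67.0], [570.0, 199.0, 131.0], [570.0, 195.0, 131.0], [514.0, 233.0, -1.0]]
[0.209 0.21  0.211 0.213 0.149 0.146 0.144 0.143 0.141 0.138 0.137 0.136
 0.133] [0.127 0.128 0.119 0.119 0.119 0.12  0.119 0.12  0.119 0.133]
```

Run:
```python
from cell import env
from fit import *
k=env.capture("scene");W=cloud(k);im=k["image"].astype(int)
pickle.dump(k,open("s3.pkl","wb"))
for r in range(196,226,2):
    print(r,[(c,im[r,c].sum()//3,*(W[r,c]*1000).round(0).astype(int).tolist()) for c in range(410,428,3) if not np.isnan(W[r,c,0])])
```

```text
196 [(410, np.int64(38), 566, 171, 175), (413, np.int64(37), 567, 177, 179), (416, np.int64(40), 559, 181, 172), (422, np.int64(131), 396, 189, -1), (425, np.int64(38), 577, 197, 200)]
198 [(410, np.int64(39), 568, 172, 171), (413, np.int64(36), 568, 178, 174), (416, np.int64(41), 559, 183, 167), (419, np.int64(99), 402, 184, -5), (422, np.int64(114), 402, 191, -2), (425, np.int64(39), 579, 198, 197)]
200 [(410, np.int64(42), 569, 174, 168), (413, np.int64(39), 568, 179, 169), (416, np.int64(37), 560, 184, 162), (419, np.int64(116), 411, 186, -1), (422, np.int64(99), 570, 194, 179), (425, np.int64(36), 578, 199, 191)]
202 [(410, np.int64(37), 564, 174, 156), (413, np.int64(72), 566, 180, 161), (416, np.int64(36), 557, 185, 154), (419, np.int64(131), 417, 187, -2), (422, np.int64(65), 571, 195, 176), (425, np.int64(37), 572, 201, 179)]
204 [(410, np.int64(52), 563, 176, 149), (413, np.int64(65), 569, 181, 160), (416, np.int64(42), 552, 186, 142), (419, np.int64(131), 424, 189, -2), (422, np.int64(37), 574, 197, 173), (425, np.int64(38), 573, 202, 175)]
206 [(410, np.int64(69), 568, 17
[... 1484 characters left out ...]
(425, np.int64(129), 460, 213, -1)]
220 [(410, np.int64(114), 571, 185, 113), (413, np.int64(114), 570, 191, 115), (416, np.int64(83), 566, 196, 113), (419, np.int64(130), 473, 202, 0), (422, np.int64(129), 469, 209, 0), (425, np.int64(132), 465, 215, -1)]
222 [(410, np.int64(114), 573, 187, 110), (413, np.int64(114), 573, 192, 112), (416, np.int64(90), 560, 198, 99), (419, np.int64(130), 478, 204, 0), (422, np.int64(128), 473, 210, -3), (425, np.int64(131), 471, 217, -1)]
224 [(410, np.int64(115), 576, 188, 107), (413, np.int64(110), 574, 194, 108), (416, np.int64(127), 483, 199, -5), (419, np.int64(130), 483, 205, -1), (422, np.int64(130), 479, 212, -3), (425, np.int64(132), 477, 218, -1)]
```

Both cameras put the fingertips at z ≈ 0.130, about 26 mm above the reported TCP. They should be 11 mm below it. The jaws closed to 10 mm above the head with no contact, which agrees with the cameras. I'll trust the measured tip height: reopen, go down part way and re-measure.

Request:
play_rows(steps="0 0 0 0 170;0 0 0 0 170;0 0 0 0 170;0 0 1 0 170;0 0 2 0 170;0 0 2.4 0 170;0 0 2.4 0 170")

```text
time: 6.4
tool_pos: [0.5564, 0.19, 0.0791]
tool_rot: [180.0, 0.1, -11.5]
force: [0.1, 0.9, 0.1]
finger_gap: 0.028
```

```bash
cat > look.py <<'E'
import sys
from cell import env
from fit import *
n=sys.argv[1]
s=env.state();print(s["time"],s["tool_pos"],s["force"],s["finger_gap"])
for c in sys.argv[2:]:
    k=env.capture(c);pickle.dump(k,open(f"{c}_{n}.pkl","wb"))
    im=k["image"][:,:,::-1]
    if c=="scene": im=cv2.resize(im[150:310,340:500],None,fx=3.7,fy=3.7,interpolation=cv2.INTER_CUBIC)
    cv2.imwrite(f"pics/{c}_{n}.png",im)
E
python3 look.py a wrist scene
```

```text
6.4 [0.55639564 0.19003349 0.07906979] [0.08622422 0.88158843 0.12961445] 0.027987556409388954
```

View pics/wrist_a.png

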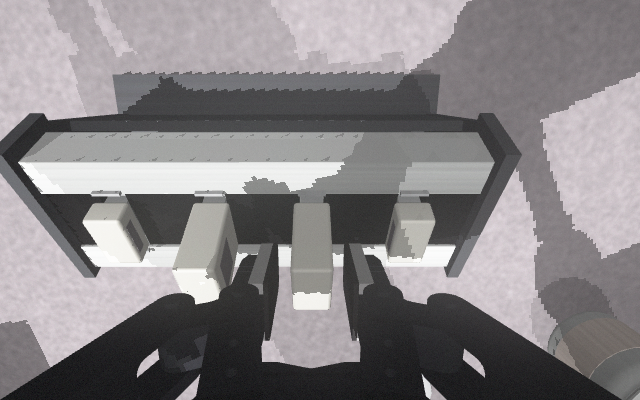

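View pics/scene_a.png

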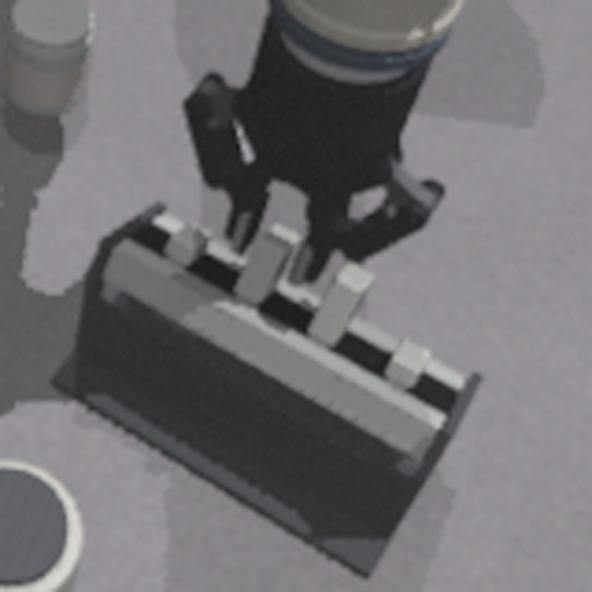

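Request:
play_rows(steps="0 0 0.7 0 170;0 0 1.3 0 170;0 0 1.3 0 170;0 0 1.3 0 230;0 0 1.3 0 230;0 0 1.3 0 230;0 0 1.3 0 230", grip_force=20)

```text
time: 7.38
tool_pos: [0.5567, 0.1902, 0.0668]
tool_rot: [180.0, 0.0, -11.5]
force: [-0.7, -0.4, -1.1]
finger_gap: 0.0158
```

```bash
python3 look.py b wrist scene
```

```text
7.375 [0.55672099 0.19015268 0.0668043 ] [-0.68667789 -0.40689406 -1.05701117] 0.015840904683921325
```

View pics/wrist_b.png

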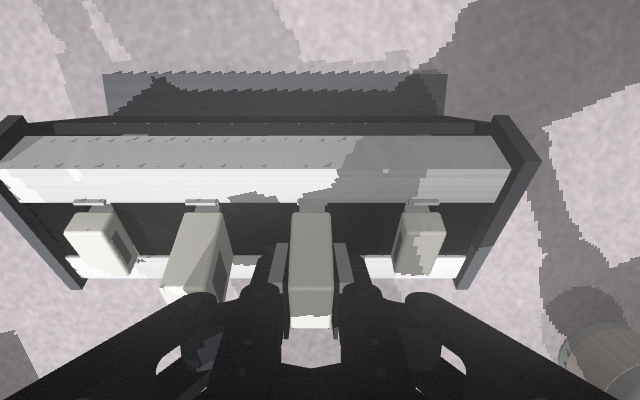

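View pics/scene_b.png

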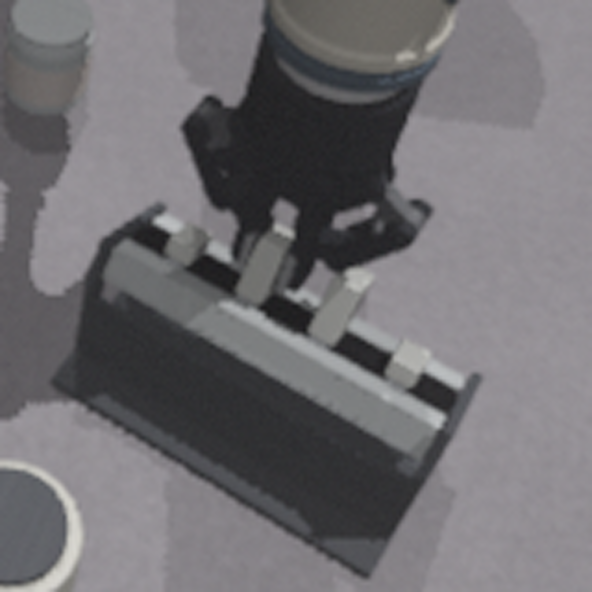

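Request:
play_rows(steps="0.17 0 -0.15 0 230;0.34 0 -0.3 0 230;0.52 0 -0.43 0 230;0.7 0 -0.55 0 230;0.7 0 -0.55 0 230")

```text
time: 8.1
tool_pos: [0.5604, 0.1892, 0.0697]
tool_rot: [179.9, 0.5, -11.5]
force: [-9.3, 1.5, -7.7]
finger_gap: 0.0157
```

```bash
python3 look.py c scene
```

```text
8.1 [0.56037791 0.18916197 0.06971189] [-9.34972041  1.48472985 -7.69354179] 0.015720919607872585
```

View pics/scene_c.png

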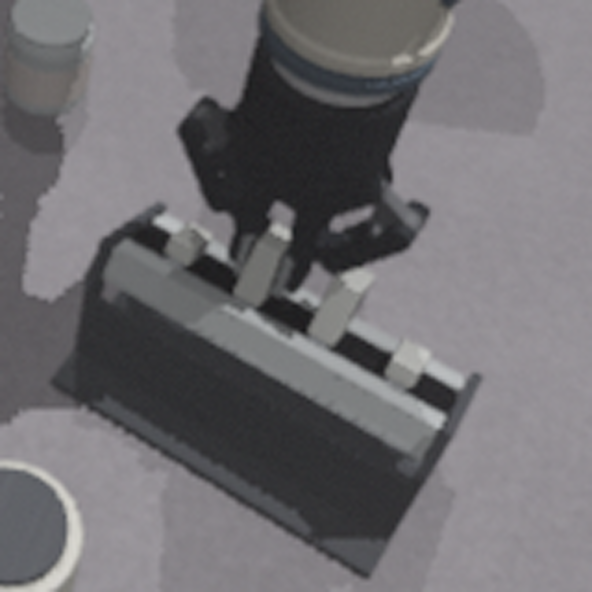

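Request:
play_rows(steps="0.15 0 -0.09 0 230;0.3 0 -0.17 0 230;0.45 0 -0.25 0 230;0.6 0 -0.32 0 230;0.6 0 -0.32 0 230")

```text
time: 8.78
tool_pos: [0.567, 0.1879, 0.0739]
tool_rot: [179.9, 0.4, -11.5]
force: [-9.0, 0.3, -4.3]
finger_gap: 0.0154
```

Request:
play_rows(steps="0.15 0 -0.07 0 230;0.3 0 -0.14 0 230;0.4 0 -0.18 0 230;0.4 0 -0.18 0 230")

```text
time: 9.28
tool_pos: [0.5719, 0.1869, 0.0766]
tool_rot: [179.9, 0.2, -11.5]
force: [-6.3, 1.1, -2.7]
finger_gap: 0.0159
```

```bash
python3 look.py d scene wrist
```

```text
9.275 [0.57187166 0.18693438 0.07660123] [-6.25678898  1.07653315 -2.66141684] 0.015926205663539056
```

View pics/scene_d.png

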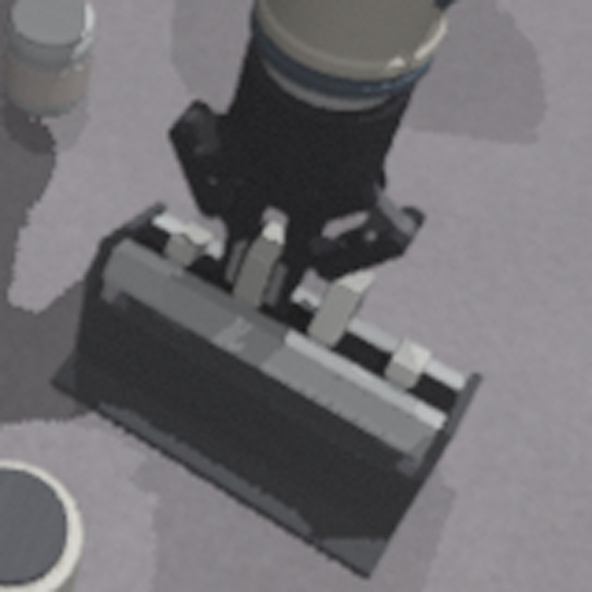

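View pics/wrist_d.png

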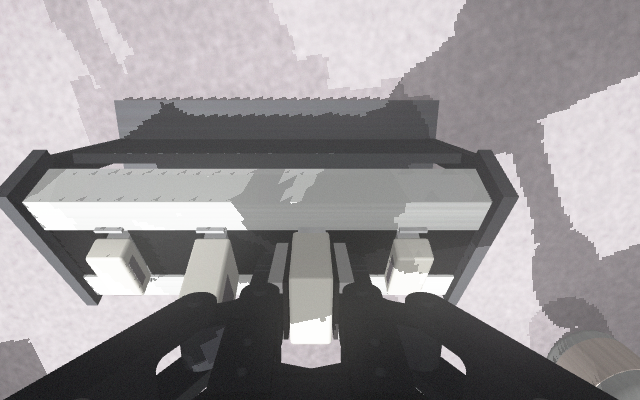

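```bash
cat > tilt.py <<'E'
import sys
from fit import *
def tilt(f,s,p=(.5738,.2092,-.2003)):
    k=pickle.load(open(f,"rb"));P=cloud(k).reshape(-1,3);P=P[~np.isnan(P[:,0])]
    R,o=frame(p);q=(P-o)@R; im=k["image"].reshape(-1,3)[~np.isnan(cloud(k).reshape(-1,3)[:,0])]
    m=(abs(q[:,1]-s)<.009)&(q[:,2]>.006)&(q[:,2]<.06)&(q[:,0]>-.03)&(q[:,0]<.05)&(im.mean(1)>90)
    Q=q[m]
    def res(a):
        th,x,z=a;c,sn=np.cos(th),np.sin(th)
        # fuse frame: rotate about y by th (positive = head toward +v)
        dx=Q[:,0]-x;dz=Q[:,2]-z
        L=np.stack([c*dx-sn*dz,Q[:,1]-s,sn*dx+c*dz],1)
        return np.abs(sdf(L,np.array([0,0,.019]),np.array([.015,.008,.018])))
    best=None
    for t0 in(0,.3,.6,-.3):
        r=least_squares(res,[t0,0.,0.002],loss="soft_l1",f_scale=.001)
        if best is None or r.cost<best.cost: best=r
    th,x,z=best.x
    c,sn=np.cos(th),np.sin(th)
    pt=lambda a,b:(round((x+c*a+sn*b)*1000,1),round((z-sn*a+c*b)*1000,1))
    print(f,"tilt",th.round(3),"origin mm",(best.x[1:]*1000).round(1),"n",m.sum(),"med",np.median(res(best.x)).round(5),"beads down",pt(-.0145,-.0115),"up",pt(.0145,-.0115),"corner",pt(.012,-.016))
if __name__=="__main__":
    tilt(sys.argv[1],float(sys.argv[2]))
E
python3 tilt.py wrist_b.pkl -.022; python3 tilt.py wrist_d.pkl -.022;python3 tilt.py wrist_d.pkl .022;  python3 tilt.py scene_d.pkl -.022
python3 - <<'E'
from fit import *
k=pickle.load(open("wrist_d.pkl","rb"));P=cloud(k).reshape(-1,3);P=P[~np.isnan(P[:,0])]
R,o=frame((.5738,.2092,-.2003));q=(P-o)@R
for x0,x1 in((-.035,-.024),(.024,.035)):
    m=(q[:,0]>x0)&(q[:,0]<x1)&(abs(q[:,1])<.085)&(abs(q[:,2])<.008); print(np.median(q[m,2]),m.sum())
k=pickle.load(open("wrist_b.pkl","rb"));P=cloud(k).reshape(-1,3);P=P[~np.isnan(P[:,0])];q=(P-o)@R
for x0,x1 in((-.035,-.024),(.024,.035)):
    m=(q[:,0]>x0)&(q[:,0]<x1)&(abs(q[:,1])<.085)&(abs(q[:,2])<.008); print(np.median(q[m,2]),m.sum())
E
```

```text
wrist_b.pkl tilt 1.571 origin mm [-22.1  21.1] n 4599 med 0.00028 beads down (np.float64(-33.6), np.float64(35.6)) up (np.float64(-33.6), np.float64(6.6)) corner (np.float64(-38.1), np.float64(9.1))
wrist_d.pkl tilt 0.39 origin mm [3.8 3.9] n 4457 med 0.00029 beads down (np.float64(-13.9), np.float64(-1.2)) up (np.float64(12.9), np.float64(-12.2)) corner (np.float64(8.9), np.float64(-15.4))
wrist_d.pkl tilt 0.012 origin mm [-0.3  5.7] n 2208 med 0.00029 beads down (np.float64(-14.9), np.float64(-5.6)) up (np.float64(14.1), np.float64(-5.9)) corner (np.float64(11.5), np.float64(-10.4))
scene_d.pkl tilt 0.376 origin mm [5.6 2.4] n 133 med 0.00059 beads down (np.float64(-12.1), np.float64(-3.0)) up (np.float64(14.9), np.float64(-13.6)) corner (np.float64(10.9), np.float64(-16.9))
-0.0008996621370356065 613
-0.0009693485604503052 7432
-0.0009174549757395015 1209
-0.0009825869819296883 9818
```

Request:
play_rows(steps="0 0 0 0 240;0 0 0 0 240;-0.1 0 -0.2 0 240;-0.2 0 -0.4 0 240;-0.3 0 -0.6 0 240;-0.4 0 -0.75 0 240", grip_force=60)

```text
time: 10.12
tool_pos: [0.5693, 0.1876, 0.0855]
tool_rot: [180.0, 0.0, -11.5]
force: [-2.6, -0.3, 0.6]
finger_gap: 0.015
```

Request:
play_rows(steps="-0.1 0 -0.2 0 240;-0.2 0 -0.4 0 240;-0.3 0 -0.6 0 240;-0.3 0 -0.6 0 240")

```text
time: 10.62
tool_pos: [0.5669, 0.1882, 0.0914]
tool_rot: [-180.0, -0.1, -11.5]
force: [-0.1, -0.5, -1.1]
finger_gap: 0.0151
```

```bash
python3 look.py e scene wrist; python3 tilt.py wrist_e.pkl -.022
```

```text
10.625 [0.5668934  0.18819049 0.0913733 ] [-0.11596809 -0.50654721 -1.14906948] 0.015107914675791497
wrist_e.pkl tilt 0.388 origin mm [ 6. 19.] n 4781 med 0.0003 beads down (np.float64(-11.7), np.float64(13.8)) up (np.float64(15.1), np.float64(2.9)) corner (np.float64(11.1), np.float64(-0.4))
```

View pics/scene_e.png

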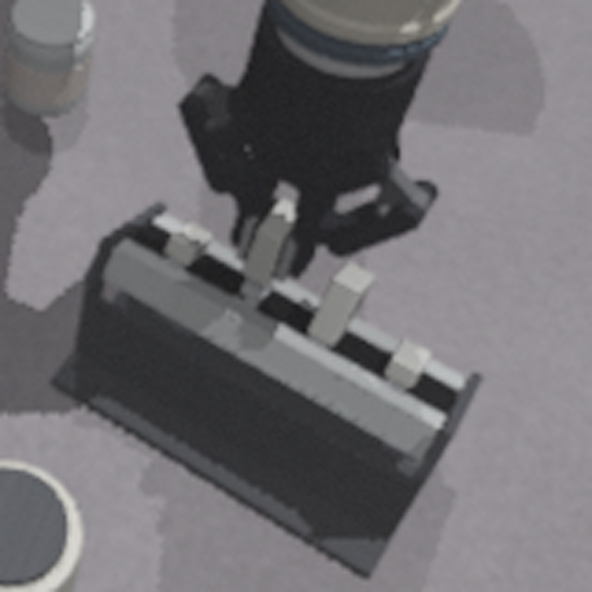

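View pics/wrist_e.png

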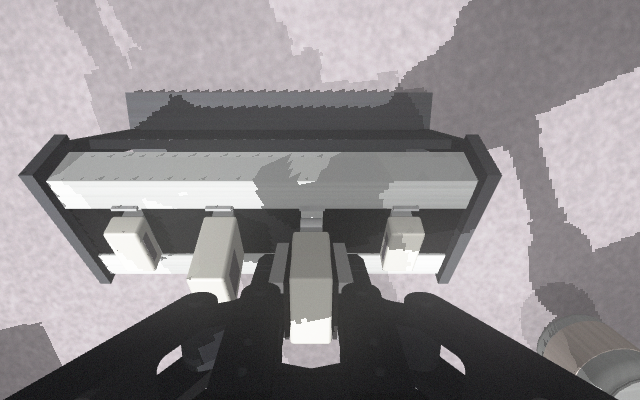

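Request:
play_rows(steps="-0.5 0 -1.5 0 240;-0.5 0 -4 0 240;-0.5 0 -7 0 240;1 5 -7 0 240;2.5 10 -7 0 240;4 15 -7 0 240;5.5 20.5 -7 0 240;7 26 -7 0 240;8.5 31 -7 0 240;9.5 36 -7 0 240;10.8 41 -7 0 240;10.8 41 -7 0 240")

```text
time: 12.22
tool_pos: [0.5899, -0.2386, 0.1613]
tool_rot: [179.9, -0.0, -11.8]
force: [-0.4, 0.4, -0.6]
finger_gap: 0.0152
```

```bash
python3 look.py f wrist scene
python3 - <<'E'
from cell import env
import cv2
k=env.capture("scene"); cv2.imwrite("pics/scf.png",k["image"][:,:,::-1])
E
```

```text
12.225 [ 0.58991015 -0.23864121  0.16132015] [-0.44915514  0.39469177 -0.55348388] 0.015166240000184565
```

View pics/scf.png

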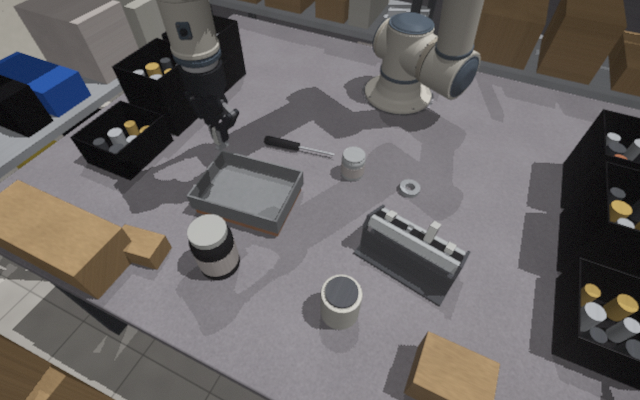

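View pics/wrist_f.png

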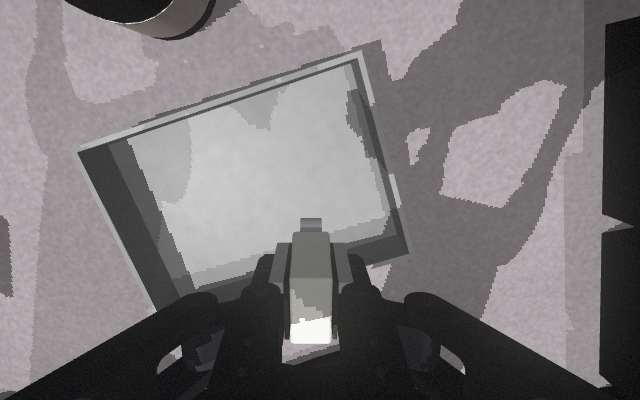

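Run:
```python
from fit import *
k=pickle.load(open("wrist_f.pkl","rb"));W=cloud(k).reshape(-1,3);W=W[~np.isnan(W[:,0])]
fl=W[(abs(W[:,2]-.025)<.004)&(abs(W[:,1]+.19)<.13)&(abs(W[:,0]-.59)<.1)];print("floor",np.median(fl,0),cv2.minAreaRect((fl[:,:2]*1000).astype(np.float32)))
t=W[(abs(W[:,2]-.066)<.004)&(abs(W[:,1]+.19)<.13)&(abs(W[:,0]-.59)<.1)];print(cv2.minAreaRect((t[:,:2]*1000).astype(np.float32)),t.min(0),t.max(0))
g=W[(abs(W[:,0]-.59)<.04)&(abs(W[:,1]+.238)<.012)&(W[:,2]>.12)];print("held lowest",np.percentile(g[:,2],[0.5,2,50]),g[g[:,2]<g[:,2].min()+.004].mean(0))
for p in([.59,-.2386,.16],[.59,-.2386,.025],[.591,-.192,.025]): print(proj(pickle.load(open("scene_f.pkl","rb")),p))
```

```text
floor [ 0.60161748 -0.19006862  0.02416993] ((590.0624389648438, -190.5045166015625), (152.9886474609375, 213.4876708984375), 5.929708480834961)
((590.2068481445312, -190.59402465820312), (160.97149658203125, 221.03878784179688), 5.834054470062256) [ 0.51532185 -0.30829873  0.06200784] [ 0.68119252 -0.0726146   0.06750126]
held lowest [0.16665387 0.17247235 0.22781056] [ 0.60383691 -0.24086472  0.16617563]
[221.2370675  145.35308802]
[232.43716786 186.60288559]
[248.53717131 193.14308738]
```

Request:
play_rows(steps="0 -0.4 4 0 240;0 -0.4 8 0 240;0 -0.4 11 0 240;0 -0.4 12.5 0 240;0 -0.4 12.5 0 240;0 -0.4 12.5 0 110;0 -0.4 12.5 0 110;0 -0.4 12.5 0 110;0 -0.4 8 0 110;0 -0.4 3 0 110;0 -0.4 0 0 110;0 -0.4 0 0 110")

```text
time: 13.88
tool_pos: [0.5929, -0.232, 0.1654]
tool_rot: [179.9, -0.4, -11.5]
force: [0.6, 0.3, 0.4]
finger_gap: 0.0486
```

```bash
python3 look.py g wrist
```

```text
13.875 [ 0.59288285 -0.23198432  0.16535851] [0.59439047 0.30936133 0.4259828 ] 0.048556221629722424
```

View pics/wrist_g.png

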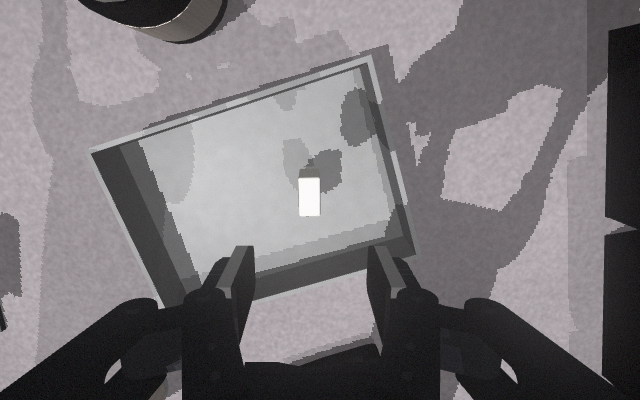

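Request:
play_rows(steps="-1 -5 0 0 110;-2.5 -10 0 0 170;-4 -15 0 0 170;-5.5 -20 0 0 170;-7 -25 0 0 170;-8.5 -30.5 0 0 170;-9.5 -36 0 0 170;-11 -41 0 0 170;-12 -45 0 0 170;-12 -45 1 0 170;-12 -45 2 0 170;-12 -45 2 0 170")

```text
time: 15.42
tool_pos: [0.5629, 0.2321, 0.1383]
tool_rot: [179.9, 0.2, -11.6]
force: [0.0, -0.4, 0.3]
finger_gap: 0.0285
```

```bash
python3 look.py h wrist scene; python3 tilt.py wrist_h.pkl .022
python3 - <<'E'
from fit import *
k=pickle.load(open("scene_h.pkl","rb"));cv2.imwrite("pics/sch.png",k["image"][:,:,::-1])
E
```

```text
15.425 [0.5628994  0.23207045 0.13834336] [ 0.01026271 -0.42003897  0.33039552] 0.02853151288387782
wrist_h.pkl tilt -0.001 origin mm [-0.2 -0.9] n 2033 med 0.0003 beads down (np.float64(-14.7), np.float64(-12.5)) up (np.float64(14.3), np.float64(-12.4)) corner (np.float64(11.8), np.float64(-16.9))
```

View pics/wrist_h.png

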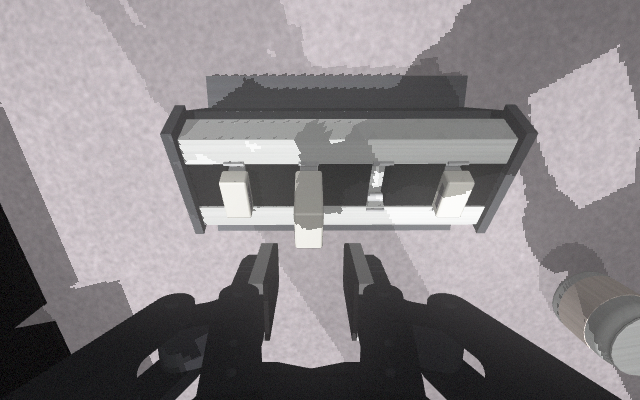

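View pics/sch.png

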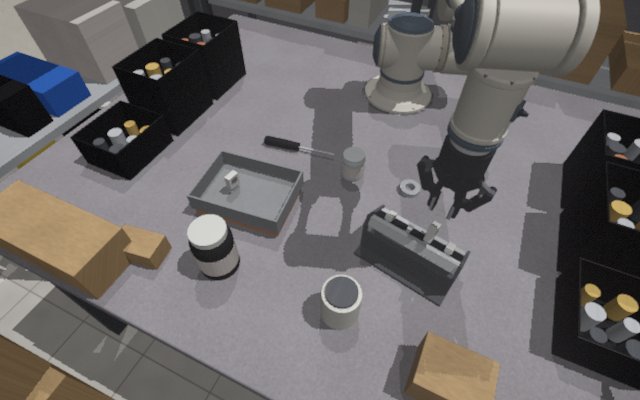

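Request:
play_rows(steps="0.2 -0.1 1.5 0 170;0.2 -0.1 3 0 170;0.2 -0.1 4.5 0 170;0.2 -0.1 5.7 0 170;0.2 -0.1 5.7 0 170")

```text
time: 16.15
tool_pos: [0.5649, 0.234, 0.082]
tool_rot: [179.9, 0.1, -11.5]
force: [0.3, 0.3, 0.9]
finger_gap: 0.0285
```

```bash
python3 look.py i wrist
```

```text
16.15 [0.56491161 0.23399284 0.08201738] [0.29300475 0.27311638 0.94658902] 0.028549945007029228
```

View pics/wrist_i.png

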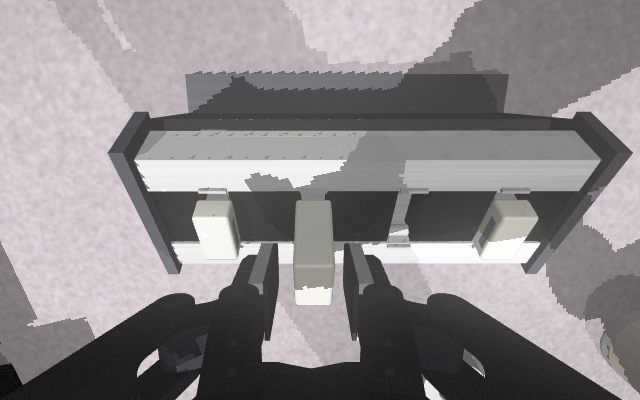

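Request:
play_rows(steps="0.05 0.07 0.8 0 170;0.05 0.07 1.5 0 170;0.05 0.07 1.5 0 170;0.05 0.07 1.5 0 230;0.05 0.07 1.5 0 230;0.05 0.07 1.5 0 230;0.05 0.07 1.5 0 230", grip_force=20)

```text
time: 17.08
tool_pos: [0.5661, 0.2334, 0.0689]
tool_rot: [180.0, 0.0, -11.5]
force: [-0.1, 0.2, -0.6]
finger_gap: 0.0157
```

Gripped with almost no side force. I'll use the same rocking arc as before.

Request:
play_rows(steps="0.17 0 -0.15 0 230;0.34 0 -0.3 0 230;0.52 0 -0.43 0 230;0.7 0 -0.55 0 230;0.85 0 -0.64 0 230;1 0 -0.72 0 230;1.15 0 -0.8 0 230;1.3 0 -0.87 0 230;1.3 0 -0.87 0 230")

```text
time: 18.2
tool_pos: [0.5762, 0.2313, 0.0757]
tool_rot: [179.9, 0.4, -11.5]
force: [-7.8, 1.3, -4.3]
finger_gap: 0.0157
```

Request:
play_rows(steps="0.15 0 -0.07 0 230;0.3 0 -0.14 0 230;0.4 0 -0.18 0 230;0.4 0 -0.18 0 230")

```text
time: 18.7
tool_pos: [0.5813, 0.2302, 0.0784]
tool_rot: [179.9, 0.2, -11.5]
force: [-5.3, -0.3, -3.4]
finger_gap: 0.0158
```

```bash
python3 look.py j wrist scene; python3 tilt.py wrist_j.pkl .022; python3 tilt.py scene_j.pkl .022
```

```text
18.7 [0.58125181 0.23022986 0.07844411] [-5.33396752 -0.32408505 -3.42006987] 0.015754517746224567
wrist_j.pkl tilt 0.377 origin mm [3.9 3.9] n 4418 med 0.0003 beads down (np.float64(-13.8), np.float64(-1.5)) up (np.float64(13.1), np.float64(-12.1)) corner (np.float64(9.1), np.float64(-15.4))
scene_j.pkl tilt 0.355 origin mm [5.9 2.5] n 156 med 0.00056 beads down (np.float64(-11.7), np.float64(-3.3)) up (np.float64(15.5), np.float64(-13.4)) corner (np.float64(11.6), np.float64(-16.7))
```

View pics/scene_j.png

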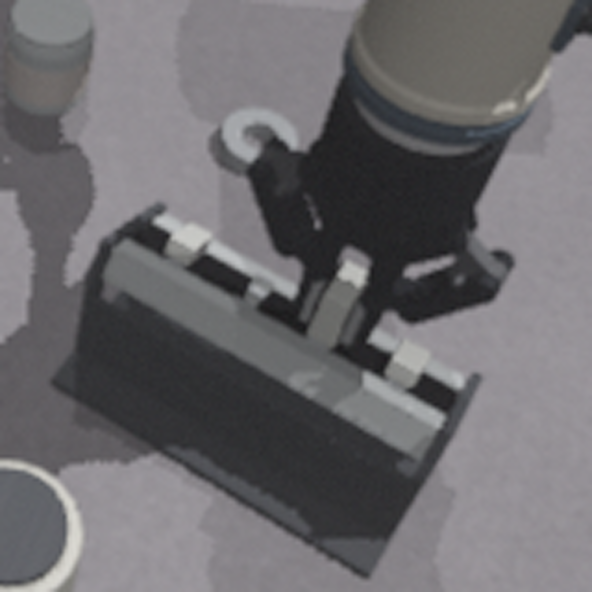

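The fuse is tilted 0.38 rad and its lower bead has risen about 10 mm, so that bead has clicked past its roller. Now I'll pull along n.

Request:
play_rows(steps="0 0 0 0 240;0 0 0 0 240;-0.1 0 -0.2 0 240;-0.2 0 -0.4 0 240;-0.3 0 -0.6 0 240;-0.4 0 -0.8 0 240;-0.5 0 -0.95 0 240;-0.6 0 -1.15 0 240;-0.7 0 -1.35 0 240;-0.7 0 -1.35 0 240", grip_force=60)

```text
time: 20.05
tool_pos: [0.5761, 0.2315, 0.0933]
tool_rot: [-180.0, -0.0, -11.5]
force: [-0.4, -0.0, -1.5]
finger_gap: 0.0148
```

```bash
python3 look.py k wrist scene; python3 tilt.py wrist_k.pkl .022
```

```text
20.05 [0.5761434  0.23150886 0.09331251] [-0.44296375 -0.0041253  -1.52205668] 0.014847286738227213
wrist_k.pkl tilt 0.38 origin mm [ 6.1 19.3] n 4714 med 0.00032 beads down (np.float64(-11.6), np.float64(14.0)) up (np.float64(15.3), np.float64(3.2)) corner (np.float64(11.3), np.float64(-0.0))
```

View pics/scene_k.png

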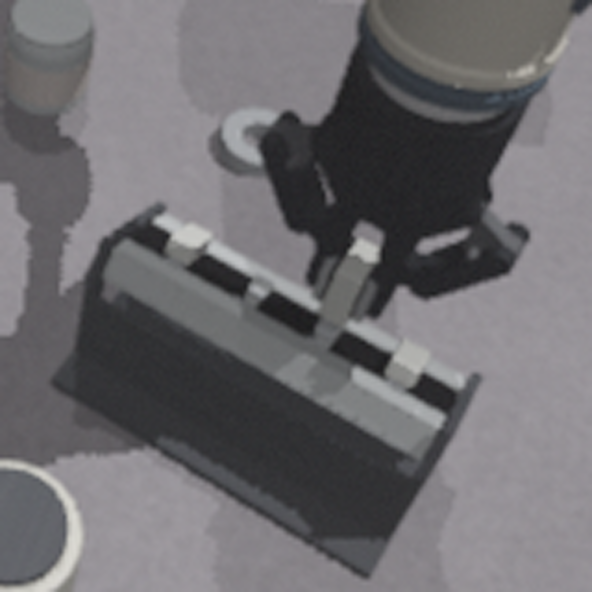

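Request:
play_rows(steps="-0.5 0 -1.5 0 240;-0.5 0 -4 0 240;-0.5 0 -7 0 240;1 5 -7 0 240;2.5 10 -7 0 240;4 15 -7 0 240;5 20 -7 0 240;6 25 -7 0 240;7 30 -7 0 240;8 34 -7 0 240;8.5 37.2 -7 0 240;8.5 37.2 -7 0 240")

```text
time: 21.65
tool_pos: [0.5846, -0.1522, 0.1638]
tool_rot: [180.0, -0.0, -11.7]
force: [-0.4, 1.2, -0.9]
finger_gap: 0.0148
```

```bash
python3 look.py l wrist
python3 - <<'E'
from fit import *
k=pickle.load(open("wrist_g.pkl","rb"));W=cloud(k).reshape(-1,3);im=k["image"].reshape(-1,3);
m=(W[:,2]>.031)&(W[:,2]<.09)&(abs(W[:,0]-.595)<.065)&(abs(W[:,1]+.19)<.09);g=W[m];print(g.min(0),g.max(0),np.median(g,0),len(g))
E
```

```text
21.65 [ 0.58463494 -0.1521956   0.16382269] [-0.40831171  1.16525652 -0.87751951] 0.014844808324907229
[ 0.57775246 -0.24065901  0.03101263] [ 0.65997264 -0.10014957  0.07909957] [ 0.59909377 -0.23012343  0.0766726 ] 1134
```

View pics/wrist_l.png

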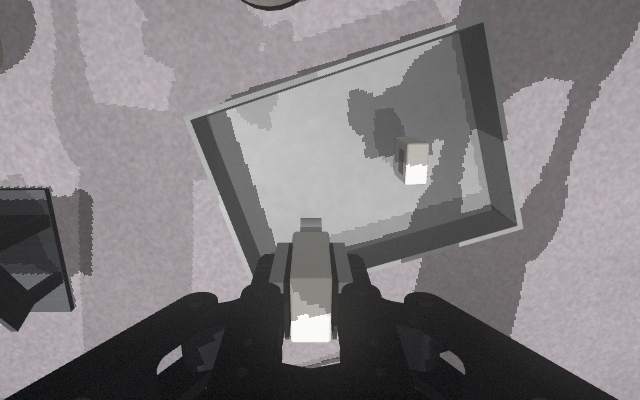

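Request:
play_rows(steps="0 0 4 0 240;0 0 8 0 240;0 0 11 0 240;0 0 12.8 0 240;0 0 12.8 0 240;0 0 12.8 0 140;0 0 12.8 0 140;0 0 12.8 0 140;0 0 8 0 140;0 0 3 0 140;0 0 -2 0 140;0 0 -2 0 140")

```text
time: 23.2
tool_pos: [0.5871, -0.1508, 0.1898]
tool_rot: [179.9, -0.6, -11.5]
force: [1.0, -0.7, -0.0]
finger_gap: 0.0383
```

Request:
play_rows(steps="-3 0 -3 0 140;-6 0 -3 0 140;-10 0 -3 0 140;-10 0 -3 0 140;-10 0 -3 0 140;-10 0 -3 0 140")

```text
time: 23.95
tool_pos: [0.4876, -0.1302, 0.2124]
tool_rot: [-180.0, 0.0, -11.5]
force: [-0.8, 0.1, 0.1]
finger_gap: 0.0384
```

```bash
python3 look.py m wrist scene top
python3 - <<'E'
from fit import *
k=pickle.load(open("scene_m.pkl","rb"));cv2.imwrite("pics/scm.png",k["image"][:,:,::-1])
for c in("wrist","scene","top"):
    W=cloud(pickle.load(open(c+"_m.pkl","rb")));W=W.reshape(-1,3);W=W[~np.isnan(W[:,0])]
    a=np.radians(5.9);q=(W-[.590,-.1905,.025])@np.array([[np.cos(a),-np.sin(a),0],[np.sin(a),np.cos(a),0],[0,0,1]])
    m=(abs(q[:,0])<.068)&(abs(q[:,1])<.098)&(q[:,2]>.008)&(q[:,2]<.09)
    for s in(-1,1):
        g=q[m&(q[:,1]*s>0)]
        if len(g): print(c,s,g.min(0).round(3),g.max(0).round(3),np.median(g,0).round(3),len(g))
    P=W[(abs(W[:,0]-.57)<.1)&(abs(W[:,1]-.2)<.15)]
    R,o=frame((.5738,.2092,-.2003));q=(W-o)@R
    for s in(-.066,.066):
        m=(abs(q[:,1]-s)<.012)&(q[:,2]>.009)&(q[:,2]<.03)&(abs(q[:,0])<.03)
        if m.sum(): print(c,"short",s,q[m].mean(0).round(4),m.sum())
    m=(abs(q[:,0]-.03)<.005)&(abs(q[:,1])<.085)&(abs(q[:,2])<.01)
    if m.sum(): print("rail",np.median(q[m,2]))
k0=pickle.load(open("d0.pkl","rb"))
for c in("scene","top"):
    d=np.abs(k0[c]["depth"]-pickle.load(open(c+"_m.pkl","rb"))["depth"]); print(c,(d>.02).sum())
E
```

```text
23.95 [ 0.487624   -0.13022484  0.21239593] [-0.8366666   0.06363392  0.06062307] 0.03844974366834602
wrist -1 [-0.017 -0.051  0.016] [ 0.015 -0.028  0.054] [-0.002 -0.036  0.051] 1331
wrist 1 [-0.016  0.031  0.024] [0.016 0.053 0.054] [-0.     0.042  0.052] 852
scene -1 [-0.016 -0.052  0.008] [ 0.018 -0.029  0.053] [ 0.007 -0.037  0.04 ] 214
scene 1 [-0.014  0.029  0.008] [0.02  0.053 0.053] [0.008 0.045 0.04 ] 215
scene short -0.066 [ 0.0039 -0.0656  0.0105] 48
scene short 0.066 [0.0048 0.0659 0.0105] 62
rail -0.0022367689776798413
top 1 [-0.016  0.031  0.015] [0.017 0.053 0.055] [-0.001  0.043  0.051] 223
top short -0.066 [ 0.001  -0.0671  0.0115] 161
top short 0.066 [0.0012 0.0643 0.0114] 163
rail -0.001243095895827529
scene 16479
top 36651
```

View pics/scm.png

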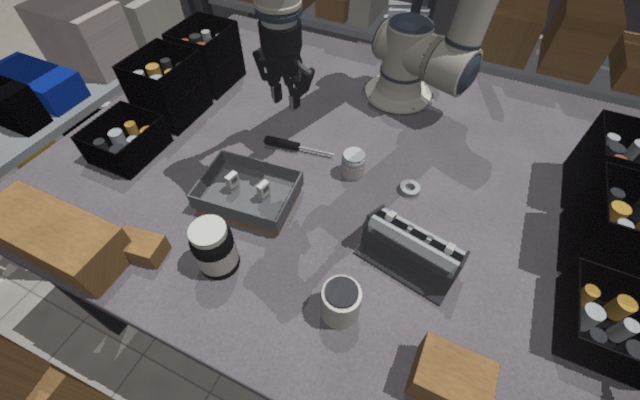

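View pics/top_m.png

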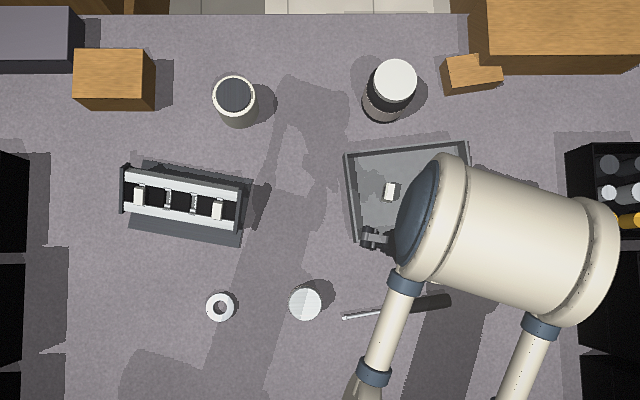

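Run:
```python
from cell import env
print(env.hand_in())
```

```text
the job is handed in; nothing more can be done
None
```

Both tall fuses are in the picking tray and the job is handed in, after about 24 s of the 72 s allowed. Handing in gives no verdict, so the result below rests on my own checks.

**What I did:** I gripped each tall fuse lightly (20 N) and rocked its head up-slope until the lower bead clicked past its roller, at about 0.38 rad of tilt. Then I gripped harder, drew it out along n, and set it down in the tray. The second fuse was still in its clip when I released the first.

**Last checks:**
- **Tall fuses:** both stand upright on their feet, about 0.04 m either side of the tray's centre. Their tops are about 53 mm above the floor, so their origins are about 16 mm above it.
- **Short fuses:** both are still clipped in, within about 2 mm along the strip of where they should be.
- **Strip:** the rail height in the wrist picture did not change while I rocked the first fuse, and the final pictures show the strip seated. The sideways and upward pull stayed below about 12 N in every reading at the end of a move; I had no readings during the moves.
- **Other stock:** it looks unmoved in the scene and top views. I did not measure it again.

**Disagreements:**
- **Fingertip height:** the wrist and scene cameras put the fingertips about 26 mm above the reported TCP, where they should be 11 mm below it. Because of this, my first close shut on nothing above the fuse head. I then went by the camera heights.
- **Final rail height:** it read -2.2 mm from the scene camera and -1.2 mm from the top camera, against about -1.0 mm from the wrist camera earlier. I put this down to depth and calibration error.

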